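# Hang the fork arm on the slotted upright

### The job

Pick up the aluminium fork arm standing on the bench, feed its two claws into the top two slots of the white slotted upright, feeling for them since the slotted strip is not clamped in the exact middle, then press it straight down until it is fully seated and the spring catch has snapped out over its lug. Let go and leave it hanging there. Be firm but never force it against the upright with more than about 30 N, and do not shift the tube rack, bottle, tip box or screwdriver.

Things in the scene. Friction and masses are not known exactly. Their poses are not given: they have to be found in the camera images.
- bracket: Loose L-shaped aluminium fork arm, 0.22-0.35 kg, starting upright on its long foot on the bench. Origin: underside, mid width, in the plane of its flat back face. x points out of the back face, the way the claws point; y across; z up. Root block 22 mm wide (y), x -30 to 0, z 0 to 96 mm. Foot arm 22 wide, 14 high, from root to x -154 mm, ending in a fork 60 wide with upturned ends.
- root_top (a point): Point on the bracket: top of the root block, mid width, x -19, z 96 mm in the bracket's frame; the root is 22 mm wide (y) here and plain-sided, a good place to grip across or to push down on. The centre of mass lies about 30 to 40 mm nearer the fork and 60 mm lower.
- claw_top (a point): Point on the bracket: centre of its back face at the underside of the upper claw's tang (72 mm above the bracket's underside). Two steel claws, the lower 50 mm below the upper: tang 8 mm high, 6 mm thick (y), reaching 12.5 mm out of the back face, its 5 mm end tooth turned down 14 mm below the tang; gap back face to tooth 7.5 mm. Both teeth must be past the strip before it goes down.
- upright: Fixed white frame 80 mm wide on a grey foot (foot's front edge 20 mm before the face); place, yaw and height vary. In it a slotted strip, 40 mm wide, 5 mm thick, is clamped anywhere up to 11 mm left or right of the middle, unmeasured: find the slots by feel or sight. Origin: front face plane, middle of the FRAME, 252 mm below its top. x points into the face (the way the claws go in), z up.
- slot_top (a point): Point fixed to the frame: on the front face, middle of the FRAME, at the height of the top slot's lower edge, 40 mm below the top. The strip's four slots are 9 mm wide, 26 high, at 50 mm pitch, up to 11 mm to one side (y). Claws pass in with claw_top 14 to 18 mm above this point, within 1.5 mm of the slot's middle. Seated, claw_top is at this height, 0 to 3 mm off the face.
- catch (a joint): Spring catch in the strip: two wedge noses beside the slots, 5 mm out of the front face, sloped above, flat below, the flat 17 mm under the top slot's lower edge. 0 = out, up to 0.008 m pushed in; spring 4.4 N plus 0.4 N/mm. The bracket's lug (bar between the claws) meets the slope about 9 mm before it is seated; passing takes 7 to 20 N down; it snaps out over the lug in the last 2 to 4 mm.
- tube_rack: Bystander: white tube rack 75 x 160 x 50 mm with tubes up to 70 mm high, origin at the centre of its underside, 160 mm side along y.
- reagent_bottle: Bystander: amber bottle, 60 mm diameter, 130 mm high, origin at the centre of its underside.
- tip_box: Bystander: grey box with white lid 87 x 122 x 63 mm, origin at the centre of its underside.
- screwdriver: Bystander: small screwdriver lying on the bench along its x, origin under its middle.
Not all that is in view belongs to the job. Leave any black or yellow look-alike of the bracket alone.

How it is judged:
On the way:
1. the claws are through the top two slots, with the bracket still raised (x of claw_top in the frame of slot_top above -0.004 m and z of claw_top in the frame of slot_top between 0.006 and 0.021 m and y of claw_top in the frame of slot_top between -0.0135 and 0.0135 m), for 0.05 s.
At the end, for the whole second after the job is handed in: The bracket hangs still and released in the top two slots: claw_top within 4 mm of the front face, within 2.5 mm of slot_top's height, within 13.5 mm of it sideways (the strip's offset), upright within 0.08 rad, and the catch sprung out (below 2 mm) over the lug (x of claw_top in the frame of slot_top between -0.004 and 0.002 m and y of claw_top in the frame of slot_top between -0.0135 and 0.0135 m and z of claw_top in the frame of slot_top between -0.0025 and 0.0025 m and angle between the z axis of bracket and the z axis of upright, either way round below 0.08 rad and value of joint catch below 0.002 m and linear speed of bracket below 0.01 m/s); the robot touches nothing.
It fails at once if the bracket is forced against the upright with more than 36 N (contact force between bracket and upright above 36 N).
It fails at once if the tube rack is shifted by more than 20 mm (distance of tube_rack from where it was at the start of the episode above 0.02 m).
It fails at once if the bottle is shifted by more than 20 mm (distance of reagent_bottle from where it was at the start of the episode above 0.02 m).
It fails at once if the tip box is shifted by more than 20 mm (distance of tip_box from where it was at the start of the episode above 0.02 m).
It fails at once if the screwdriver is shifted by more than 20 mm (distance of screwdriver from where it was at the start of the episode above 0.02 m).
It also fails if it takes over 72 s, if anything falls off the work surface, if the arm or the gripper's body presses on something with over 40 N, if the wrist force passes 120 N, or if a joint passes its speed limit or range.

### The arm

A 7-joint arm with a two-finger parallel gripper is mounted at the origin on the work surface. World frame = base frame: x ahead of the robot, y to its left, z up, the work surface at z = 0. Lengths are in m, angles in rad, forces in N, time in s.
With the tool pointing down it reaches from about 0.4 to 0.85 m from the base axis. Payload 10.4 kg.
Tool frame: the origin (TCP) lies midway between the tips of the shut fingers; the grasp point (between the pads) lies bot.hold_point_z behind it (bot.hold_point_z is the distance from the TCP to the grasp point, in m); z points along the fingers, y is the direction in which the jaws open and shut (so a half turn about z gives the same grasp; the last joint's range is limited). The gripper opens to 85 mm and grips with 20 to 120 N. Pads are 22 mm wide; open, the fingers measure 114 mm over their backs; the gripper's body (76 mm by 85 mm) begins 54 mm behind the grasp point. The pads swing forward as they close: fully open they stand 13 mm farther back than shut.
Start: joints at [1.302, 0.332, -0.065, 1.46, 0.022, 1.35, -0.088], TCP at [0.152, -0.606, 0.231] pointing down, gripper open.
Joint ranges: [-2.6, 2.6], [-0.5, 2.12], [-1.47, 1.34], [0.16, 2.42], [-1.27, 4.41], [0.06, 2.06], [-2.6, 2.6]. Speed limits (rad/s): [2.22, 2.22, 2.79, 2.79, 3.14, 3.14, 3.14].

### API

Orientations are given as a unit quaternion [w, x, y, z].
In Python, from plant import bot gives the robot as it stands.
- The arm moves only by the tool move_arm, never from a script. Its argument "plan" is a list that holds one entry, the list of rows, each a list of 6 numbers: the shift along the tool's x, y, z in units of 0.25 m (1.0 is 0.25 m), then the turn, a rotation vector about the tool's x, y, z in units of 120 degrees (1.0 is 120 degrees). In form: [[[dx, dy, dz, wx, wy, wz], ...]]. A call has 1 to 12 rows; each row is the pose to reach, as a shift and turn from the pose measured when the call began, along the tool's axes at that moment; what a row does not reach only later rows make up. A row lasts 1/12 s, in which the tool goes at most 41.7 mm and 7.16 degrees, less where a joint would pass 70% of its speed; a pose out of reach is approached as far as the arm can. A call with a number of a shift or a turn outside -1 to 1 is refused whole. A call with a gripper value outside its range is refused whole. "grip" is the gripper's target within -1 to 1 (fully open at 1, half-way at 0, shut at -1), set as the call begins (left out, the last holds). The fingers move at their own pace and stop on an object; "grip_force" is the grip in N (left out, the last holds). Time passes only in rows, so rows that repeat a pose let the fingers close. It gives the time, the measured TCP pose, the force and the opening at its end, in the units of the state.
- bot.get_obs(): the state, without advancing time (a new reading comes with each control period).
- bot.camera(name): name is "side" or "top"; returns a dict with "frame" (480x640x3 uint8, red, green, blue), "range_z" (480x640 float32, m along the optical axis (not along the pixel's ray), 0 where there is no reading), "camera_matrix" (3x3 intrinsics, pixels), "rvec" (rotation vector, rad) and "tvec" (3), from world to camera coordinates, as OpenCV has them. Camera axes: x right, y down, z forward; pixel columns grow to the right and rows downward; lengths in m; the calibration is good to about 2 mm. A picture is of the moment at which its call begins.
- bot.finish_job(): hands the job in, once; it reports no verdict.
The state is a dict: "t": time; "joint_positions": joint angles; "qvel": joint speeds; "joint_torque": joint torques, N m; "tool_pos": TCP position; "eef_rot": TCP orientation; "contact_force": force on the tool from outside, world axes, zero at the start; "torque": the same for the moment, N m; "gripper_width": opening from 0.0 (shut) to 1.0 (fully open).
Only numpy, scipy, OpenCV 4.12 (cv2) and the standard library are available. Lean on these libraries where they do the work, as an engineer would, in place of code of your own. Each camera call takes 0.05 s, during which the arm holds its last target.

## Working session

There is one attempt and no reset: what is moved stays moved. The work goes in short steps, Python scripts to look and compute and a tool call to move; the robot and the scene stay as the last step left them, time stands still between calls to the robot, and variables do not carry over. Pictures are saved under pics/ and viewed, and the job is handed in when it is done.

Besides the shell and the picture viewer there is one more tool, called after "Emit:" by a JSON object that holds its "method" and its "body". move_arm: Moves the arm, as the interface text tells. Its arguments: {"type":"object","properties":{"plan":{"type":"array"},"grip":{"type":"number"},"grip_force":{"type":"number"}},"required":["plan"]}

```bash
mkdir -p pics; ls
python3 - <<'E'
from plant import bot
import cv2,numpy as np
o=bot.get_obs();print({k:np.round(v,4) for k,v in o.items()}, bot.hold_point_z)
for n in ("side","top"):
    c=bot.camera(n);cv2.imwrite(f"pics/{n}0.png",c["frame"][:,:,::-1]);np.savez(f"{n}0.npz",**c)
    R=cv2.Rodrigues(c["rvec"])[0];print(n,(-R.T@np.ravel(c["tvec"])).round(3),R[2].round(3),c["camera_matrix"][0,0])
E
```

```text
pics
{'t': np.float64(0.0), 'joint_positions': array([ 1.3024,  0.3329, -0.0647,  1.4609,  0.0216,  1.3499, -0.0885]), 'qvel': array([ 0.0002, -0.0007, -0.0011,  0.0022, -0.0012, -0.0012,  0.002 ]), 'joint_torque': array([ 7.00000e-04, -6.25452e+01,  4.93000e-02, -3.91611e+01,
        1.62000e-02,  9.70000e-03, -0.00000e+00]), 'tool_pos': array([ 0.152 , -0.6059,  0.2305]), 'eef_rot': array([-7.000e-04,  9.925e-01,  1.226e-01, -1.000e-04]), 'contact_force': array([ 0.4698, -0.5467, -0.1315]), 'torque': array([-0.0184, -0.0667,  0.025 ]), 'gripper_width': np.float64(1.0007)} 0.0187
side [0.264 0.614 0.593] [ 0.336 -0.785 -0.52 ] 456.8383980957406
top [ 0.266 -0.078  1.522] [ 0.184 -0.011 -0.983] 584.2138324651212
```

View pics/side0.png

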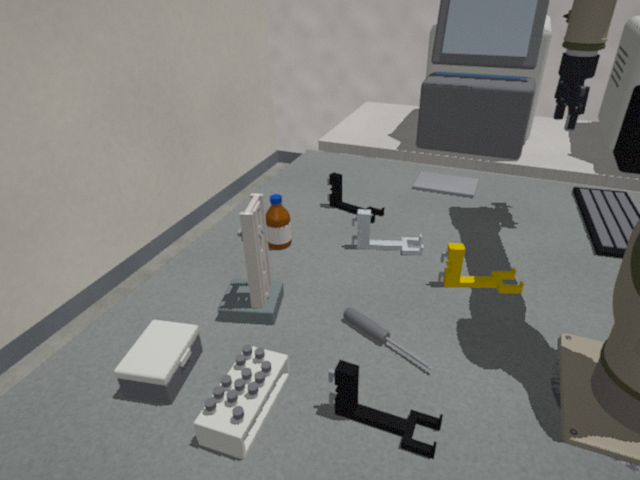

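View pics/top0.png

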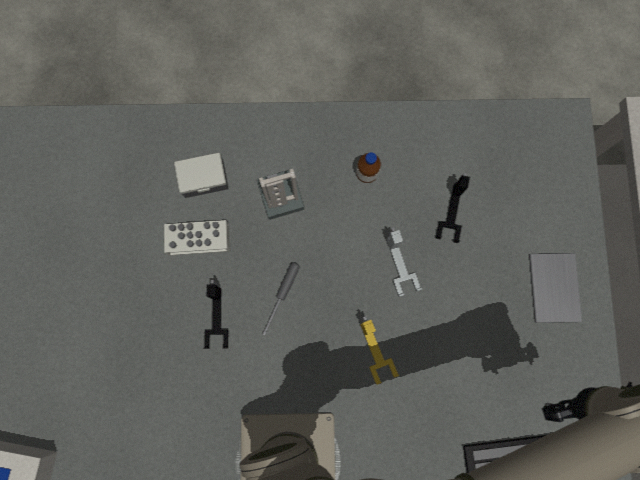

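The silver bracket is at top (395,238)-(407,288), the upright at (280,192), and the bottle at (368,165). Next I'll enlarge both and get point clouds.

```bash
cat > h.py <<'E'
import numpy as np,cv2
def load(f): return dict(np.load(f))
def cloud(c):
    z=c["range_z"];K=c["camera_matrix"];R=cv2.Rodrigues(c["rvec"])[0];t=np.ravel(c["tvec"])
    v,u=np.mgrid[:z.shape[0],:z.shape[1]]
    P=np.stack([(u-K[0,2])/K[0,0]*z,(v-K[1,2])/K[1,1]*z,z],-1)
    W=(P-t)@R; W[z<=0]=np.nan
    return W
def proj(c,P): return cv2.projectPoints(np.atleast_2d(np.float64(P)),c["rvec"],c["tvec"],c["camera_matrix"],None)[0][:,0]
def crop(c,x0,y0,w,h,s,fn): cv2.imwrite(fn,cv2.resize(c["frame"][y0:y0+h,x0:x0+w,::-1],None,fx=s,fy=s,interpolation=cv2.INTER_CUBIC))
E
python3 - <<'E'
from h import *
s=load("side0.npz");t=load("top0.npz")
crop(t,250,150,190,150,4,"pics/tc.png")
crop(s,210,185,220,150,3.6,"pics/sc.png")
W=cloud(t)
for n,(u0,u1,v0,v1) in dict(br=(380,430,220,300),up=(250,310,160,225)).items():
    p=W[v0:v1,u0:u1].reshape(-1,3);
    for lo,hi in((.008,.03),(.03,.08),(.08,.12),(.12,.35)):
        q=p[(p[:,2]>lo)&(p[:,2]<hi)];
        if len(q):print(n,lo,hi,len(q),q.min(0).round(3),q.max(0).round(3),np.median(q,0).round(3))
S=cloud(s)
for n,(u0,u1,v0,v1) in dict(br=(350,430,200,260),up=(215,290,185,330)).items():
    p=S[v0:v1,u0:u1].reshape(-1,3);
    for lo,hi in((.008,.03),(.03,.08),(.08,.12),(.12,.35)):
        q=p[(p[:,2]>lo)&(p[:,2]<hi)];
        if len(q):print('S',n,lo,hi,len(q),q.min(0).round(3),q.max(0).round(3),np.median(q,0).round(3))
E
```

```text
br 0.008 0.03 560 [ 0.395 -0.378  0.008] [ 0.601 -0.248  0.03 ] [ 0.464 -0.296  0.014]
br 0.03 0.08 70 [ 0.404 -0.294  0.03 ] [ 0.569 -0.264  0.079] [ 0.536 -0.271  0.06 ]
br 0.08 0.12 125 [ 0.527 -0.291  0.08 ] [ 0.568 -0.265  0.103] [ 0.543 -0.278  0.096]
up 0.008 0.03 324 [ 0.599 -0.06   0.008] [0.774 0.095 0.03 ] [0.644 0.002 0.027]
up 0.03 0.08 596 [ 0.615 -0.047  0.03 ] [0.74  0.074 0.08 ] [0.652 0.002 0.034]
up 0.08 0.12 92 [ 0.637 -0.032  0.08 ] [0.678 0.044 0.12 ] [0.645 0.015 0.097]
up 0.12 0.35 598 [ 0.637 -0.033  0.12 ] [0.683 0.049 0.241] [0.648 0.014 0.218]
S br 0.008 0.03 720 [ 0.406 -0.462  0.008] [ 0.64  -0.264  0.03 ] [ 0.504 -0.296  0.013]
S br 0.03 0.08 268 [ 0.529 -0.289  0.03 ] [ 0.571 -0.263  0.08 ] [ 0.545 -0.271  0.058]
S br 0.08 0.12 134 [ 0.53  -0.293  0.08 ] [ 0.571 -0.263  0.098] [ 0.546 -0.273  0.093]
S up 0.008 0.03 971 [ 0.617 -0.222  0.008] [0.763 0.076 0.03 ] [0.677 0.049 0.022]
S up 0.03 0.08 1898 [ 0.619 -0.236  0.03 ] [0.763 0.075 0.08 ] [0.693 0.014 0.033]
S up 0.08 0.12 749 [ 0.64  -0.239  0.08 ] [0.766 0.05  0.12 ] [ 0.661 -0.026  0.097]
S up 0.12 0.35 1718 [ 0.638 -0.234  0.12 ] [0.755 0.051 0.235] [0.651 0.032 0.184]
```

View pics/tc.png

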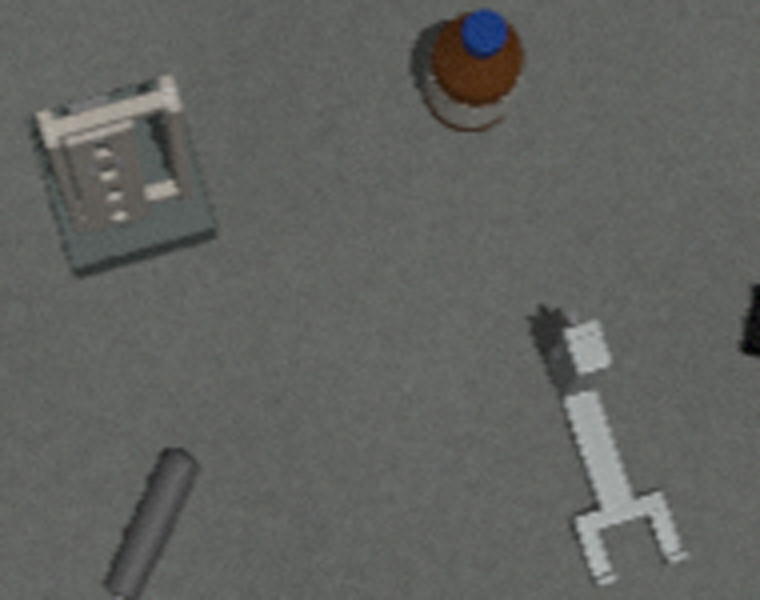

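View pics/sc.png

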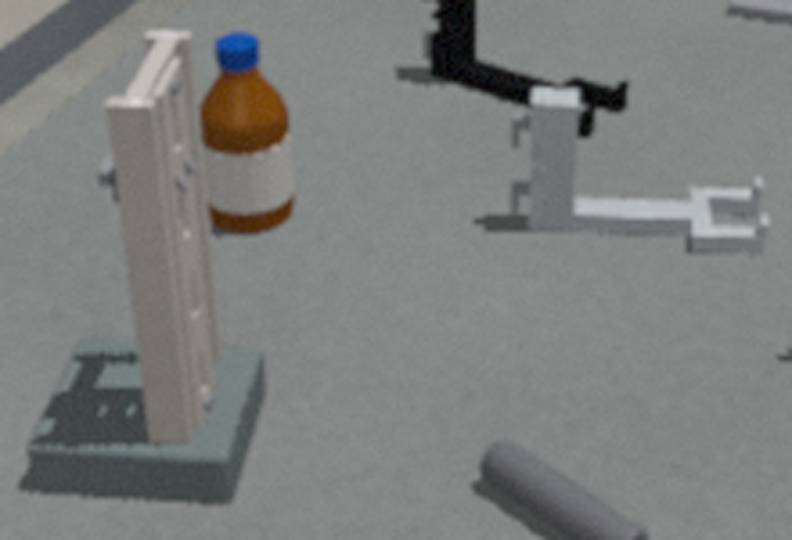

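Run:
```python
from h import *
s=load("side0.npz");t=load("top0.npz")
A=cloud(t)[155:225,250:310].reshape(-1,3);B=cloud(s)[185:330,215:290].reshape(-1,3)
def near(p): return p[(p[:,2]>.05)&(p[:,0]>.62)&(p[:,0]<.70)&(p[:,1]>-.05)&(p[:,1]<.07)]
A=near(A);B=near(B)
for n,p in(("top",A),("side",B)):
    q=p[p[:,2]>.2];print(n,"z pct",np.percentile(q[:,2],[50,80,90,95,99]).round(4), np.histogram(q[:,2],bins=np.arange(.2,.25,.004)))
    h=cv2.minAreaRect(np.float32(p[:,:2]));print(h, cv2.boxPoints(h).round(3).tolist())
    q=p[p[:,2]>.225]
    if len(q)>5:
        h=cv2.minAreaRect(np.float32(q[:,:2]));print(len(q),h,cv2.boxPoints(h).round(3).tolist())
crop(t,250,155,64,72,8,"pics/tc2.png")
crop(s,215,180,80,150,4,"pics/sc2.png")
```

```text
top z pct [0.2325 0.235  0.2367 0.2374 0.2389] (array([ 11,  13,   7,   7,  14,  17,  22,  63, 142,  45,   2,   0]), array([0.2  , 0.204, 0.208, 0.212, 0.216, 0.22 , 0.224, 0.228, 0.232,
       0.236, 0.24 , 0.244, 0.248]))
((0.6631065607070923, 0.009783439338207245), (0.04401744157075882, 0.08013704419136047), 16.03679656982422) [[0.6309999823570251, 0.041999999433755875], [0.652999997138977, -0.03500000014901161], [0.6949999928474426, -0.023000000044703484], [0.6729999780654907, 0.05400000140070915]]
270 ((0.656646728515625, 0.007949471473693848), (0.026860307902097702, 0.0802808403968811), 16.652626037597656) [[0.6320000290870667, 0.0430000014603138], [0.6549999713897705, -0.03400000184774399], [0.6809999942779541, -0.027000000700354576], [0.6579999923706055, 0.05000000074505806]]
side z pct [0.2256 0.2329 0.2334 0.2336 0.2341] (array([ 49,  51,  49,  56,  48,  47,  60,  86, 199,   0,   0,   0]), array([0.2  , 0.204, 0.208, 0.212, 0.216, 0.22 , 0.224, 0.228, 0.232,
       0.236, 0.24 , 0.244, 0.248]))
((0.6658010482788086, 0.009485457092523575), (0.04374432936310768, 0.0860530436038971), 18.565505981445312) [[0.6309999823570251, 0.0430000014603138], [0.6589999794960022, -0.03799999877810478], [0.699999988079071, -0.024000000208616257], [0.6729999780654907, 0.05700000002980232]]
327 ((0.6587196588516235, 0.006534617394208908), (0.026718322187662125, 0.08398926258087158), 15.360228538513184) [[0.6349999904632568, 0.0430000014603138], [0.6570000052452087, -0.03700000047683716], [0.6830000281333923, -0.029999999329447746], [0.6600000262260437, 0.050999999046325684]]
```

View pics/tc2.png

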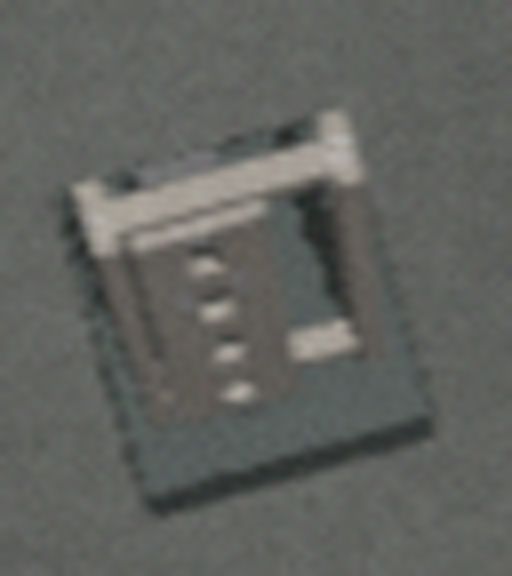

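View pics/sc2.png

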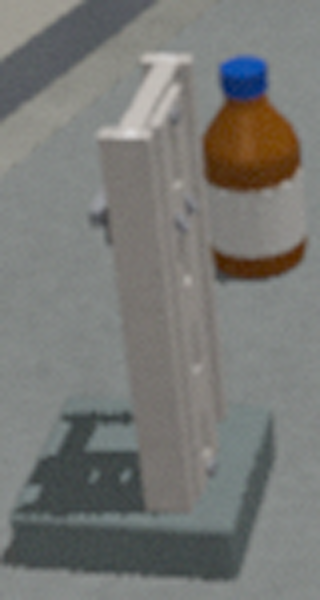

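```bash
cat > up.py <<'E'
from h import *
from scipy.optimize import least_squares
s=load("side0.npz");t=load("top0.npz")
def Tup(x,y,yaw):
    c,n=np.cos(yaw),np.sin(yaw); return np.array([[c,-n,0],[n,c,0],[0,0,1]]),np.array([x,y,0])
def W(p,L): R,o=Tup(*p[:3]); return np.atleast_2d(L)@R.T+o+[0,0,p[3]]
E
python3 - <<'E'
from up import *
tp=np.array([[95,250],[352,182],[340,112],[75,190]])/8+[250,155]-.4
sp=np.array([[153,135],[190,60],[142,57],[98,135]])/4+[215,180]-.4
def r(p):
    L=[[0,.04,0],[0,-.04,0],[p[4],-.04,0],[p[4],.04,0]]
    return np.r_[(proj(t,W(p,L))-tp).ravel(),(proj(s,W(p,L))-sp).ravel()]
f=least_squares(r,[.643,.0045,.29,.234,.025]);print(f.x.round(4),f.fun.round(1))
p=f.x;np.save("up.npy",p)
# local coordinates of slot picks & strip edges on the front plane (x=0): top view
def hit(c,uv,x=0.):
    K=c["camera_matrix"];R=cv2.Rodrigues(c["rvec"])[0];C=-R.T@np.ravel(c["tvec"])
    Ru,o=Tup(*p[:3]);o=o+[0,0,p[3]]
    d=Ru.T@R.T@np.linalg.solve(K,[*uv,1]);C=Ru.T@(C-o);k=(x-C[0])/d[0];return (C+k*d).round(4)
for uv in[(207,265),(215,310),(230,352),(238,392),(135,248),(268,210),(150,415),(297,390)]:
    print(uv,hit(t,np.array(uv)/8+[250,155]-.4),hit(t,np.array(uv)/8+[250,155]-.4,.005))
# rectify
for n,c in(("t",t),("s",s)):
    Y=[.045,-.045];Z=[.005,-.235]
    src=proj(c,W(p,[[0,y,z] for y in Y for z in Z])).astype(np.float32)
    dst=np.float32([[0,0],[0,600],[225,0],[225,600]])
    H=cv2.getPerspectiveTransform(src,dst)
    cv2.imwrite(f"pics/rect_{n}.png",cv2.warpPerspective(c["frame"][:,:,::-1],H,(225,600)))
E
python3 -c "
import cv2,numpy as np
cv2.imwrite('pics/rect.png',np.hstack([cv2.imread('pics/rect_t.png'),cv2.imread('pics/rect_s.png')]))"
```

```text
[0.6486 0.0053 0.2922 0.2349 0.0218] [-0.4  0.9  1.  -0.9 -0.3 -0.8 -0.6 -0.4 -0.6  1.1  0.5 -1.   0.7 -0.6
  0.4  0.7]
(207, 265) [ 0.      0.0088 -0.0417] [ 0.005   0.0085 -0.0587]
(215, 310) [ 0.      0.0098 -0.0904] [ 0.005   0.0095 -0.108 ]
(230, 352) [ 0.      0.0085 -0.1416] [ 0.005   0.0083 -0.1599]
(238, 392) [ 0.      0.0092 -0.1916] [ 0.005   0.009  -0.2105]
(135, 248) [ 0.      0.0275 -0.004 ] [ 0.005   0.0275 -0.0206]
(268, 210) [ 0.     -0.0121 -0.0065] [ 0.005  -0.0126 -0.023 ]
(150, 415) [-0.      0.0387 -0.1867] [ 0.005   0.0388 -0.2056]
(297, 390) [ 0.     -0.0098 -0.2115] [ 0.005  -0.0103 -0.2307]
```

View pics/rect.png

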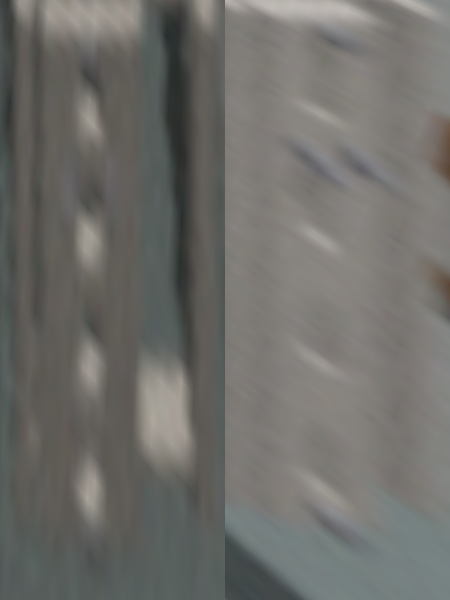

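Run:
```python
from up import *
tp=np.array([[565,330],[598,320],[610,367],[576,375]])/4+[250,150]-.4
sp=np.array([[533,106],[580,106],[528,228],[575,230]])/3.6+[210,185]-.4
foot=np.array([[585,520],[660,493]])/4+[250,150]-.4
def B(p,L): R,o=Tup(*p[:3]); return np.atleast_2d(L)@R.T+o
def r(p):
    a=proj(t,B(p,[[0,.011,.096],[0,-.011,.096],[-.03,-.011,.096],[-.03,.011,.096]]))-tp
    b=proj(s,B(p,[[0,.011,.096],[-.03,.011,.096],[0,.011,0],[-.03,.011,0]]))-sp
    c=proj(t,B(p,[[p[3],.03,.014],[p[3],-.03,.014]]))-foot
    return np.r_[a.ravel(),b.ravel(),c.ravel()]
f=least_squares(r,[.56,-.27,.29,-.11]);print(f.x.round(4),f.fun.round(1));np.save("br.npy",f.x)
A=cloud(t)[215:300,375:430].reshape(-1,3)
q=A[(A[:,2]>.085)&(A[:,2]<.105)];h=cv2.minAreaRect(np.float32(q[:,:2]));print(h)
q=A[(A[:,2]>.01)&(A[:,2]<.02)&(A[:,0]<.53)&(A[:,0]>.38)&(A[:,1]<-.25)&(A[:,1]>-.36)];print(cv2.minAreaRect(np.float32(q[:,:2])))
vx=cv2.fitLine(np.float32(q[:,:2]),cv2.DIST_HUBER,0,.01,.01).ravel();print(vx,np.arctan2(vx[1],vx[0]))
p=f.x;print("grip xy",B(p,[-.019,0,.096]))
for nm in("reagent_bottle",): pass
A=cloud(t);a=A[145:185,350:385].reshape(-1,3);a=a[a[:,2]>.09];print("bottle",np.median(a,0))
```

```text
[ 0.5587 -0.2762  0.3076 -0.1102] [-0.4 -0.2 -0.3 -0.4  0.8 -1.   1.  -0.2  0.1 -0.2  0.2  0.1  0.7  1.2
  0.2  1.  -1.7  0.4  1.2 -0.2]
((0.5484241247177124, -0.2768014371395111), (0.04057005047798157, 0.02249401994049549), 12.22037124633789)
((0.4656387269496918, -0.30013513565063477), (0.08942187577486038, 0.12699562311172485), 89.35778045654297)
[ 0.9684917   0.24904595  0.4772598  -0.29741293] 0.25169504
grip xy [[ 0.54056252 -0.28196808  0.096     ]]
bottle [ 0.73248728 -0.21546054  0.10450403]
```

```bash
cat > go.py <<'E'
import numpy as np,sys
from scipy.spatial.transform import Rotation as Ro
from plant import bot
def st():
    o=bot.get_obs();R=Ro.from_quat(np.roll(o["eef_rot"],-1));x=R.as_matrix()[:,0]
    print("t",round(float(o["t"]),2),"pos",o["tool_pos"].round(4),"yaw",np.arctan2(x[1],x[0]).round(4),"z",R.as_matrix()[:,2].round(4),"F",o["contact_force"].round(1),"M",o["torque"].round(2),"w",round(float(o["gripper_width"]),3))
    return o,R
def to(p,yaw):
    o,R=st();T=Ro.from_matrix(np.array([[np.cos(yaw),np.sin(yaw),0],[np.sin(yaw),-np.cos(yaw),0],[0,0,-1]]))
    d=R.inv().apply(np.array(p)-o["tool_pos"]);w=(R.inv()*T).as_rotvec()
    print("shift u",(d/.25).round(4),"turn u",(w/np.radians(120)).round(4),"rows",max(np.linalg.norm(d)/.0417,np.degrees(np.linalg.norm(w))/7.16).round(1))
if __name__=="__main__":
    a=list(map(float,sys.argv[1:]));to(a[:3],a[3]) if a else st()
E
python3 go.py .5425 -.2813 .231 .285
```

```text
t 0.1 pos [ 0.152  -0.6059  0.2306] yaw 0.2458 z [-4.0e-04  1.2e-03 -1.0e+00] F [ 1.3 -0.6  0.1] M [-0.06 -0.03  0.02] w 0.999
shift u [ 1.831e+00 -8.792e-01 -6.000e-04] turn u [-0.0006  0.     -0.0187] rows 12.2
```

Emit:
{"method": "move_arm", "body": {"plan": [[[0.92, -0.44, 0, 0, 0, -0.0187], [0.92, -0.44, 0, 0, 0, -0.0187], [0.92, -0.44, 0, 0, 0, -0.0187], [0.92, -0.44, 0, 0, 0, -0.0187], [0.92, -0.44, 0, 0, 0, -0.0187], [0.92, -0.44, 0, 0, 0, -0.0187], [0.92, -0.44, 0, 0, 0, -0.0187], [0.92, -0.44, 0, 0, 0, -0.0187]]], "grip": 1}}

```text
t: 0.77
tool_pos: [0.3513, -0.4404, 0.2305]
eef_rot: [-0.001, 0.989, 0.145, 0.0]
contact_force: [-0.5, -0.7, -0.7]
gripper_width: 1.001
```

```bash
python3 go.py .5425 -.2813 .15 .285
```

```text
t 0.77 pos [ 0.3513 -0.4404  0.2305] yaw 0.2913 z [ 2.0e-04  2.2e-03 -1.0e+00] F [-0.5 -0.7 -0.7] M [-0.01 -0.02  0.06] w 1.001
shift u [ 0.9152 -0.3893  0.3237] turn u [-0.001  -0.0004  0.003 ] rows 6.3
```

Emit:
{"method": "move_arm", "body": {"plan": [[[0.9, -0.38, 0.15, 0, 0, 0], [0.9, -0.38, 0.15, 0, 0, 0], [0.9, -0.38, 0.15, 0, 0, 0], [0.9, -0.38, 0.15, 0, 0, 0], [0.9, -0.38, 0.15, 0, 0, 0], [0.915, -0.389, 0.3, 0, 0, 0], [0.915, -0.389, 0.324, 0, 0, 0], [0.915, -0.389, 0.324, 0, 0, 0], [0.915, -0.389, 0.324, 0, 0, 0]]]}}

```text
t: 1.52
tool_pos: [0.5414, -0.2817, 0.1484]
eef_rot: [-0.002, 0.989, 0.145, -0.001]
contact_force: [-0.5, -0.5, 0.8]
gripper_width: 1.002
```

```bash
python3 go.py .5425 -.2813 .06 .285
python3 - <<'E'
from h import *
from plant import bot
for n in("side","top"):
    c=bot.camera(n);np.savez(n+"1.npz",**c);
    if n=="side": crop(c,290,100,200,160,4,"pics/s1.png")
    else: crop(c,330,180,160,120,5,"pics/t1.png")
E
```

```text
t 1.52 pos [ 0.5414 -0.2817  0.1484] yaw 0.2916 z [-0.0029  0.0034 -1.    ] F [-0.5 -0.5  0.8] M [-0.08  0.02  0.02] w 1.002
shift u [0.0052 0.0013 0.3535] turn u [-0.002   0.0009  0.0031] rows 2.1
```

View pics/s1.png

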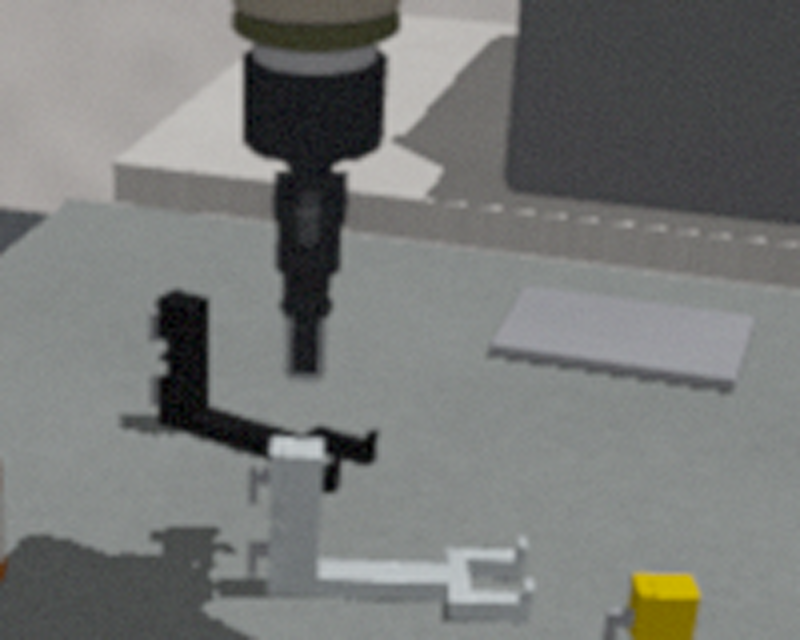

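View pics/t1.png

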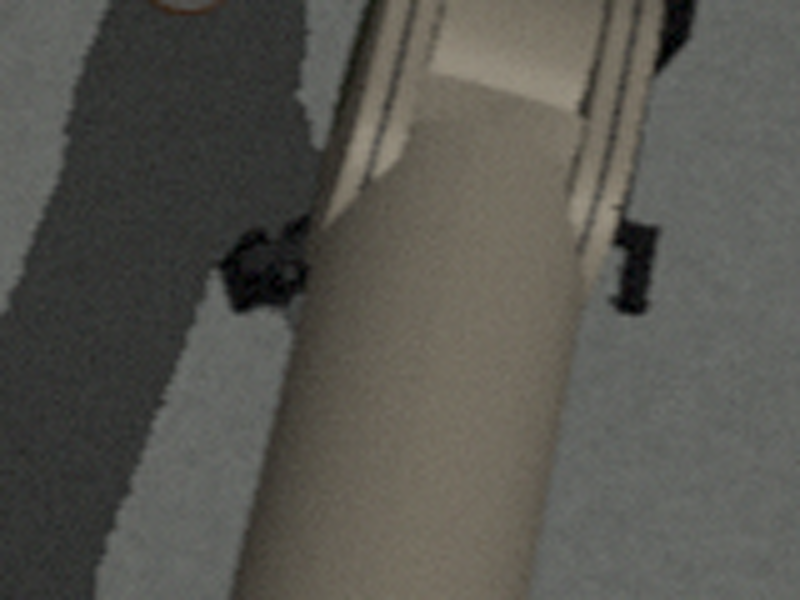

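The side view shows the open fingers centred above the silver root (finger at 305,345; root top at 297,447). The arm hides the top view. I'm going down now.

Emit:
{"method": "move_arm", "body": {"plan": [[[0.005, 0.001, 0.15, -0.002, 0.001, 0.003], [0.005, 0.001, 0.25, -0.002, 0.001, 0.003], [0.005, 0.001, 0.32, -0.002, 0.001, 0.003], [0.005, 0.001, 0.3535, -0.002, 0.001, 0.003], [0.005, 0.001, 0.3535, -0.002, 0.001, 0.003], [0.005, 0.001, 0.3535, -0.002, 0.001, 0.003]]]}}

```text
t: 2.12
tool_pos: [0.543, -0.2849, 0.0638]
eef_rot: [0.002, 0.99, 0.14, 0.002]
contact_force: [0.9, 0.0, 0.6]
gripper_width: 1.002
```

```bash
python3 go.py .5425 -.2813 .06 .285
python3 - <<'E'
from h import *
from plant import bot
for n in("side",):
    c=bot.camera(n)
    if n=="side": crop(c,330,170,110,100,6,"pics/s2.png")
E
```

```text
t 2.12 pos [ 0.543  -0.2849  0.0638] yaw 0.2807 z [ 0.0047 -0.0036 -1.    ] F [0.9 0.  0.6] M [-0.02 -0.02  0.01] w 1.002
shift u [ 0.0021 -0.0146  0.015 ] turn u [ 0.0023 -0.0017 -0.0021] rows 0.1
```

View pics/s2.png

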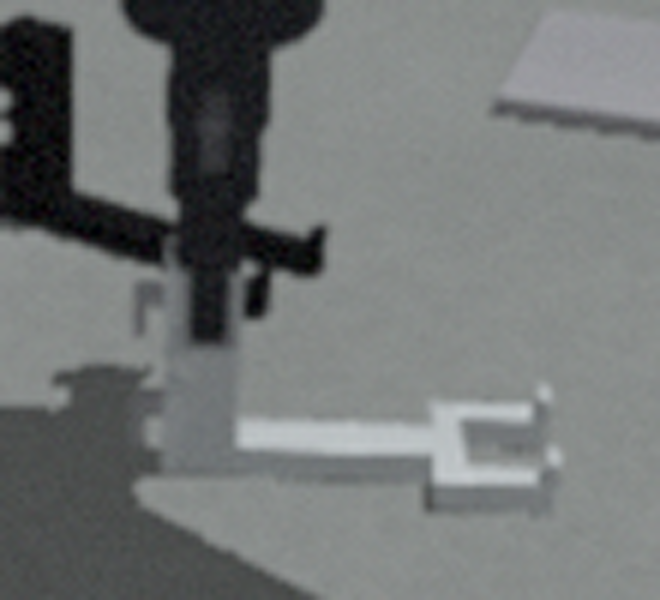

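Emit:
{"method": "move_arm", "body": {"plan": [[[0.002, -0.0146, 0.015, 0.002, -0.002, 0], [0.002, -0.0146, 0.015, 0.002, -0.002, 0], [0.002, -0.0146, 0.015, 0.002, -0.002, 0], [0.002, -0.0146, 0.015, 0.002, -0.002, 0], [0.002, -0.0146, 0.015, 0.002, -0.002, 0]]]}}

```text
t: 2.58
tool_pos: [0.5431, -0.2812, 0.0608]
eef_rot: [0.001, 0.99, 0.14, 0.0]
contact_force: [0.1, 1.1, -0.5]
gripper_width: 0.998
```

```bash
python3 go.py .5425 -.2813 .06 .285
```

```text
t 2.58 pos [ 0.5431 -0.2812  0.0608] yaw 0.2812 z [ 8.0e-04 -1.3e-03 -1.0e+00] F [ 0.1  1.1 -0.5] M [ 0.01  0.02 -0.03] w 0.998
shift u [-0.0025 -0.0003  0.0031] turn u [ 0.0007 -0.0002 -0.0018] rows 0.0
```

Good. I'll close gently first, then firm up the grip.

Emit:
{"method": "move_arm", "body": {"plan": [[[0, 0, 0, 0, 0, 0], [0, 0, 0, 0, 0, 0], [0, 0, 0, 0, 0, 0], [0, 0, 0, 0, 0, 0], [0, 0, 0, 0, 0, 0], [0, 0, 0, 0, 0, 0], [0, 0, 0, 0, 0, 0], [0, 0, 0, 0, 0, 0], [0, 0, 0, 0, 0, 0], [0, 0, 0, 0, 0, 0]]], "grip": -1, "grip_force": 40}}

```text
t: 3.42
tool_pos: [0.5431, -0.2812, 0.0608]
eef_rot: [0.001, 0.99, 0.14, 0.0]
contact_force: [-0.6, -0.4, 1.0]
gripper_width: 0.251
```

Emit:
{"method": "move_arm", "body": {"plan": [[[0, 0, 0, 0, 0, 0], [0, 0, 0, 0, 0, 0], [0, 0, 0, 0, 0, 0], [0, 0, 0, 0, 0, 0]]], "grip": -1, "grip_force": 100}}

```text
t: 3.75
tool_pos: [0.5432, -0.2813, 0.0609]
eef_rot: [0.001, 0.99, 0.14, 0.0]
contact_force: [-0.4, -0.4, 2.0]
gripper_width: 0.245
```

```bash
python3 go.py
python3 - <<'E'
from h import *
from plant import bot
c=bot.camera("side");np.savez("side2.npz",**c)
crop(c,330,170,110,100,6,"pics/s3.png")
E
```

```text
t 3.75 pos [ 0.5432 -0.2813  0.0609] yaw 0.2812 z [ 0.001  -0.0015 -1.    ] F [-0.4 -0.4  2. ] M [0.04 0.03 0.03] w 0.245
```

View pics/s3.png

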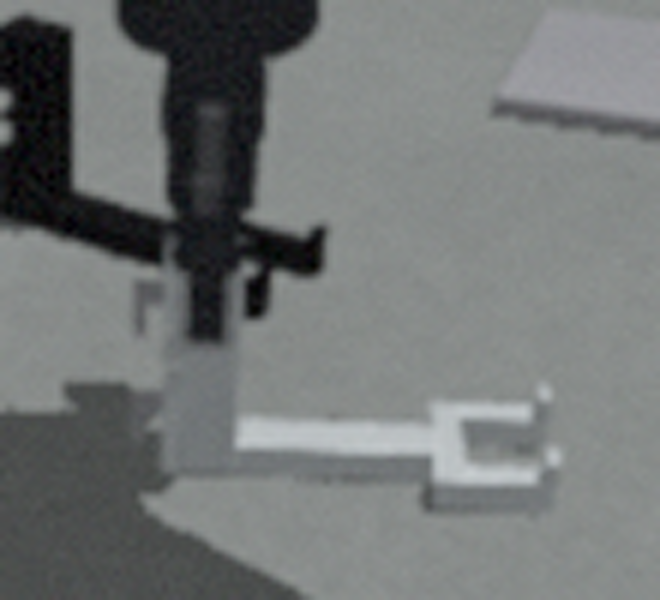

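Emit:
{"method": "move_arm", "body": {"plan": [[[0, 0, -0.05, 0, 0, 0], [0, 0, -0.15, 0, 0, 0], [0, 0, -0.27, 0, 0, 0], [0, 0, -0.4, 0, 0, 0], [0, 0, -0.52, 0, 0, 0], [0, 0, -0.6, 0, 0, 0], [0, 0, -0.6, 0, 0, 0], [0, 0, -0.6, 0, 0, 0]]]}}

```text
t: 4.47
tool_pos: [0.5434, -0.2811, 0.2122]
eef_rot: [0.001, 0.99, 0.14, 0.001]
contact_force: [-0.6, 0.1, -3.8]
gripper_width: 0.238
```

```bash
cat > tgt.py <<'E'
import sys
from h import *
from go import to
p=np.load("up.npy");yaw=float(sys.argv[4]) if len(sys.argv)>4 else .29
x,y,z=map(float,sys.argv[1:4]) # desired claw_top in slot_top frame
c,s=np.cos(yaw),np.sin(yaw);OX,OZ=.0173,.0111
L=np.array([x-OX,y]);w=[p[0]+c*L[0]-s*L[1],p[1]+s*L[0]+c*L[1],p[3]-.04+z-OZ]
print("tcp target",np.round(w,4));to(w,yaw)
E
python3 tgt.py -.035 .0087 .016
```

```text
tcp target [ 0.596  -0.0013  0.1998]
t 4.47 pos [ 0.5434 -0.2811  0.2122] yaw 0.2813 z [ 0.0027 -0.0024 -1.    ] F [-0.6  0.1 -3.8] M [ 0.03 -0.02  0.02] w 0.238
shift u [ 0.5128 -1.0169  0.0473] turn u [ 0.0015 -0.0009 -0.0042] rows 6.8
```

Emit:
{"method": "move_arm", "body": {"plan": [[[0.45, -0.97, 0.03, 0, 0, -0.004], [0.45, -0.97, 0.03, 0, 0, -0.004], [0.45, -0.97, 0.03, 0, 0, -0.004], [0.45, -0.97, 0.03, 0, 0, -0.004], [0.45, -0.97, 0.03, 0, 0, -0.004], [0.45, -0.97, 0.03, 0, 0, -0.004], [0.45, -0.97, 0.03, 0, 0, -0.004], [0.45, -0.97, 0.03, 0, 0, -0.004], [0.45, -0.97, 0.03, 0, 0, -0.004]]]}}

```text
t: 5.22
tool_pos: [0.5832, -0.0154, 0.2024]
eef_rot: [0.001, 0.989, 0.146, -0.0]
contact_force: [0.2, -1.0, -2.3]
gripper_width: 0.244
```

```bash
python3 tgt.py -.03 .0087 .016
python3 - <<'E'
from h import *
from plant import bot
for n in("side","top"):
    c=bot.camera(n);np.savez(n+"3.npz",**c)
    if n=="side": crop(c,200,120,160,160,5,"pics/s4.png") if 0 else crop(c,200,140,160,120,5,"pics/s4.png")
    else: crop(c,230,130,120,110,5,"pics/t4.png")
E
```

```text
tcp target [6.008e-01 1.000e-04 1.998e-01]
t 5.22 pos [ 0.5832 -0.0154  0.2024] yaw 0.2928 z [-2.0e-04 -1.9e-03 -1.0e+00] F [ 0.2 -1.  -2.3] M [-0.08 -0.08  0.05] w 0.244
shift u [ 0.0852 -0.0391  0.0103] turn u [0.0008 0.0004 0.0013] rows 0.6
```

View pics/s4.png

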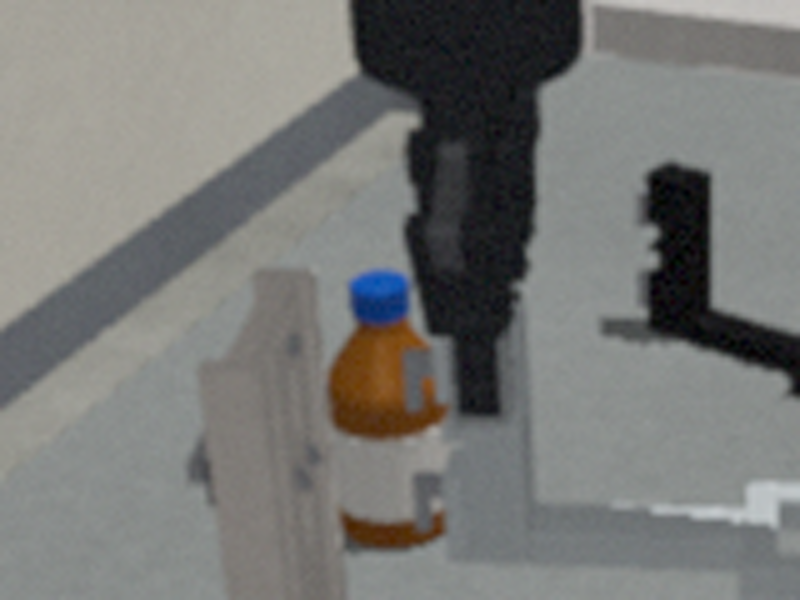

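View pics/t4.png

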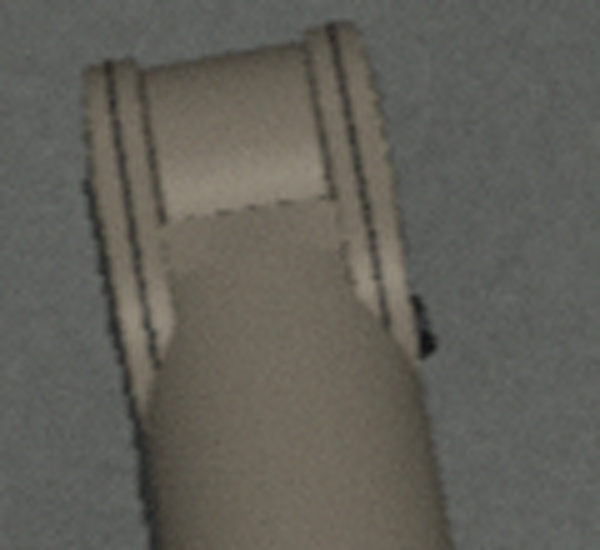

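Run:
```python
from h import *
c=load("side3.npz");tcp=np.array([.5832,-.0154,.2024]);yaw=.2928
R=np.array([[np.cos(yaw),-np.sin(yaw),0],[np.sin(yaw),np.cos(yaw),0],[0,0,1]])
o=tcp+R@[.0173,0,0]-[0,0,.0609]
L=dict(bk_bot=[0,.011,0],ft_bot=[-.03,.011,0],ft_top=[-.03,.011,.096],bk_top=[0,.011,.096],footback=[-.110,.011,.014],claw_tip=[.0125,.003,.08],tooth_bot=[.0125,.003,.058],tooth2=[.0125,.003,.008])
im=cv2.resize(c["frame"][140:260,200:360,::-1],None,fx=5,fy=5,interpolation=cv2.INTER_CUBIC)
for k,v in L.items():
    q=(proj(c,o+R@np.array(v))[0]-[200,140]+.4)*5;print(k,q.round(0));cv2.circle(im,tuple(int(a) for a in q),3,(0,0,255),1)
p=np.load("up.npy");Ru=np.array([[np.cos(p[2]),-np.sin(p[2]),0],[np.sin(p[2]),np.cos(p[2]),0],[0,0,1]])
for v in([0,.04,0],[0,-.04,0],[0,.0087,-.04],[0,.0087,-.014],[0,.0132,-.014],[0,.0132,-.04],[0,.0087,-.09]):
    q=(proj(c,p[[0,1,3]]*[1,1,1]+Ru@np.array(v))[0]-[200,140]+.4)*5;cv2.circle(im,tuple(int(a) for a in q),3,(0,255,0),1)
cv2.imwrite("pics/s5.png",im)
```

```text
bk_bot [447. 567.]
ft_bot [529. 570.]
ft_top [518. 333.]
bk_top [431. 331.]
footback [751. 546.]
claw_tip [402. 360.]
tooth_bot [406. 415.]
tooth2 [416. 535.]
```

View pics/s5.png

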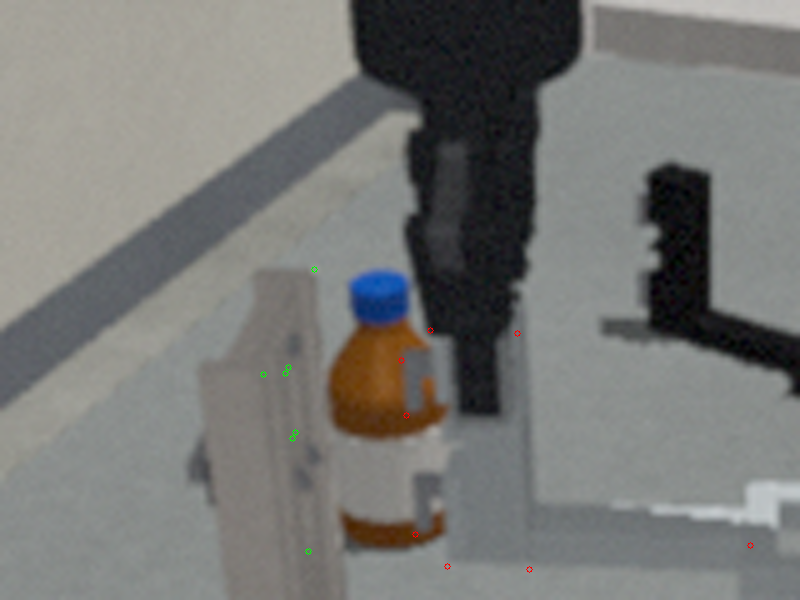

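```bash
python3 tgt.py -.018 .0087 .015
```

```text
tcp target [0.6123 0.0036 0.1988]
t 5.32 pos [ 0.5835 -0.0181  0.2029] yaw 0.2885 z [ 5.0e-04 -2.9e-03 -1.0e+00] F [ 0.5 -0.1 -2.6] M [ 0.02 -0.1  -0.03] w 0.243
shift u [ 0.1353 -0.0505  0.016 ] turn u [ 0.0014  0.0002 -0.0007] rows 0.9
```

Emit:
{"method": "move_arm", "body": {"plan": [[[0.04, -0.05, 0.016, 0.001, 0, -0.001], [0.08, -0.05, 0.016, 0.001, 0, -0.001], [0.12, -0.05, 0.016, 0.001, 0, -0.001], [0.135, -0.05, 0.016, 0.001, 0, -0.001], [0.135, -0.05, 0.016, 0.001, 0, -0.001], [0.135, -0.05, 0.016, 0.001, 0, -0.001], [0.135, -0.05, 0.016, 0.001, 0, -0.001], [0.135, -0.05, 0.016, 0.001, 0, -0.001]]]}}

```text
t: 5.98
tool_pos: [0.6119, 0.0028, 0.1989]
eef_rot: [0.001, 0.99, 0.144, -0.0]
contact_force: [-0.3, -0.7, -3.5]
gripper_width: 0.24
```

```bash
python3 tgt.py -.018 .0087 .015;python3 - <<'E'
from h import *
from plant import bot
c=bot.camera("side");np.savez("side4.npz",**c)
crop(c,220,180,100,90,8,"pics/s6.png")
c=bot.camera("top");crop(c,230,130,120,110,5,"pics/t6.png")
E
```

```text
tcp target [0.6123 0.0036 0.1988]
t 5.98 pos [0.6119 0.0028 0.1989] yaw 0.2898 z [-2.0e-04 -1.2e-03 -1.0e+00] F [-0.3 -0.7 -3.5] M [-0.04 -0.04  0.06] w 0.24
shift u [ 0.0023 -0.0024  0.0003] turn u [ 0.0005  0.0003 -0.0001] rows 0.0
```

View pics/s6.png

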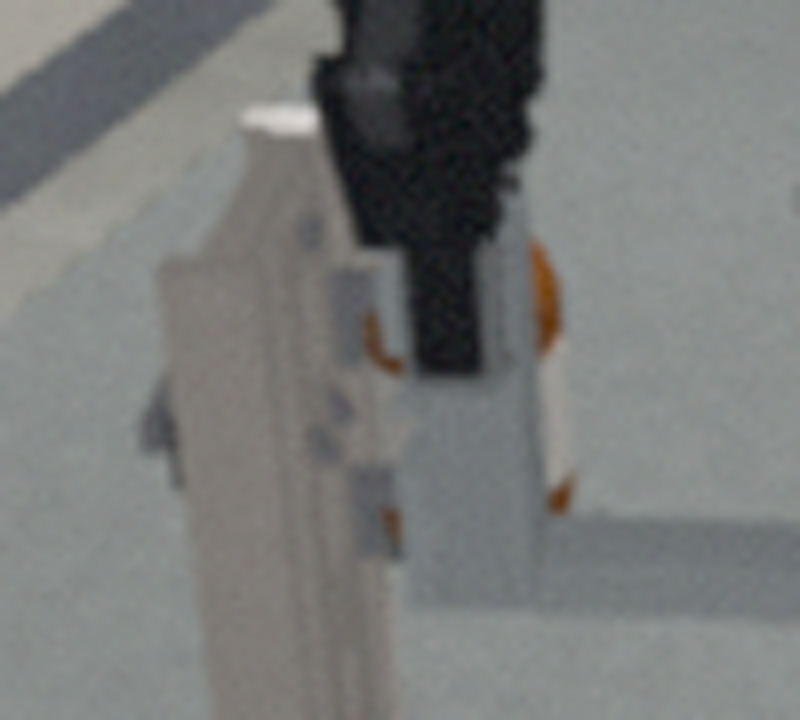

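Emit:
{"method": "move_arm", "body": {"plan": [[[0.01, -0.0024, 0, 0, 0, 0], [0.018, -0.0024, 0, 0, 0, 0], [0.024, -0.0024, 0, 0, 0, 0], [0.024, -0.0024, 0, 0, 0, 0], [0.024, -0.0024, 0, 0, 0, 0]]]}}

```text
t: 6.5
tool_pos: [0.6177, 0.0055, 0.1989]
eef_rot: [0.0, 0.989, 0.145, -0.0]
contact_force: [-0.6, -0.0, -1.7]
gripper_width: 0.247
```

```bash
python3 tgt.py -.005 .0087 .015
```

```text
tcp target [0.6248 0.0073 0.1988]
t 6.5 pos [0.6177 0.0055 0.1989] yaw 0.2903 z [-1.e-04 -1.e-03 -1.e+00] F [-0.6 -0.  -1.7] M [ 0.02 -0.03 -0.03] w 0.247
shift u [0.0291 0.0013 0.0003] turn u [0.0004 0.0002 0.0002] rows 0.2
```

Emit:
{"method": "move_arm", "body": {"plan": [[[0.004, 0.001, 0, 0, 0, 0], [0.008, 0.001, 0, 0, 0, 0], [0.012, 0.001, 0, 0, 0, 0], [0.012, 0.001, 0, 0, 0, 0], [0.012, 0.001, 0, 0, 0, 0]]]}}

```text
t: 6.92
tool_pos: [0.6207, 0.0062, 0.1989]
eef_rot: [0.0, 0.989, 0.145, -0.0]
contact_force: [-0.9, 0.3, -2.9]
gripper_width: 0.245
```

```bash
python3 tgt.py -.005 .0087 .015
```

```text
tcp target [0.6248 0.0073 0.1988]
t 6.92 pos [0.6207 0.0062 0.1989] yaw 0.2904 z [-1.e-04 -9.e-04 -1.e+00] F [-0.9  0.3 -2.9] M [ 0.01 -0.06 -0.05] w 0.245
shift u [0.0168 0.0005 0.0002] turn u [0.0004 0.0002 0.0002] rows 0.1
```

No contact so far. I'll keep going in 3 mm steps.

Emit:
{"method": "move_arm", "body": {"plan": [[[0.004, 0, 0, 0, 0, 0], [0.008, 0, 0, 0, 0, 0], [0.012, 0, 0, 0, 0, 0], [0.012, 0, 0, 0, 0, 0], [0.012, 0, 0, 0, 0, 0]]]}}

```text
t: 7.33
tool_pos: [0.6236, 0.0071, 0.1988]
eef_rot: [0.0, 0.989, 0.145, -0.0]
contact_force: [0.7, 0.3, -2.7]
gripper_width: 0.245
```

```bash
python3 tgt.py -.001 .0087 .015
```

```text
tcp target [0.6286 0.0084 0.1988]
t 7.33 pos [0.6236 0.0071 0.1988] yaw 0.2905 z [-2.e-04 -9.e-04 -1.e+00] F [ 0.7  0.3 -2.7] M [-0.02 -0.06 -0.01] w 0.245
shift u [0.0207 0.0007 0.    ] turn u [0.0004 0.0002 0.0002] rows 0.1
```

Emit:
{"method": "move_arm", "body": {"plan": [[[0.004, 0, 0, 0, 0, 0], [0.008, 0, 0, 0, 0, 0], [0.012, 0, 0, 0, 0, 0], [0.012, 0, 0, 0, 0, 0]]]}}

```text
t: 7.67
tool_pos: [0.6267, 0.0081, 0.1988]
eef_rot: [0.0, 0.989, 0.145, -0.0]
contact_force: [0.6, -0.3, -2.2]
gripper_width: 0.239
```

```bash
python3 tgt.py -.001 .0087 .015;python3 - <<'E'
from h import *
from plant import bot
c=bot.camera("side");np.savez("side5.npz",**c)
crop(c,220,180,100,90,8,"pics/s7.png")
E
```

```text
tcp target [0.6286 0.0084 0.1988]
t 7.67 pos [0.6267 0.0081 0.1988] yaw 0.2906 z [-1.e-04 -8.e-04 -1.e+00] F [ 0.6 -0.3 -2.2] M [ 0.03 -0.09  0.  ] w 0.239
shift u [ 0.0079  0.0008 -0.0001] turn u [0.0003 0.0002 0.0003] rows 0.0
```

View pics/s7.png

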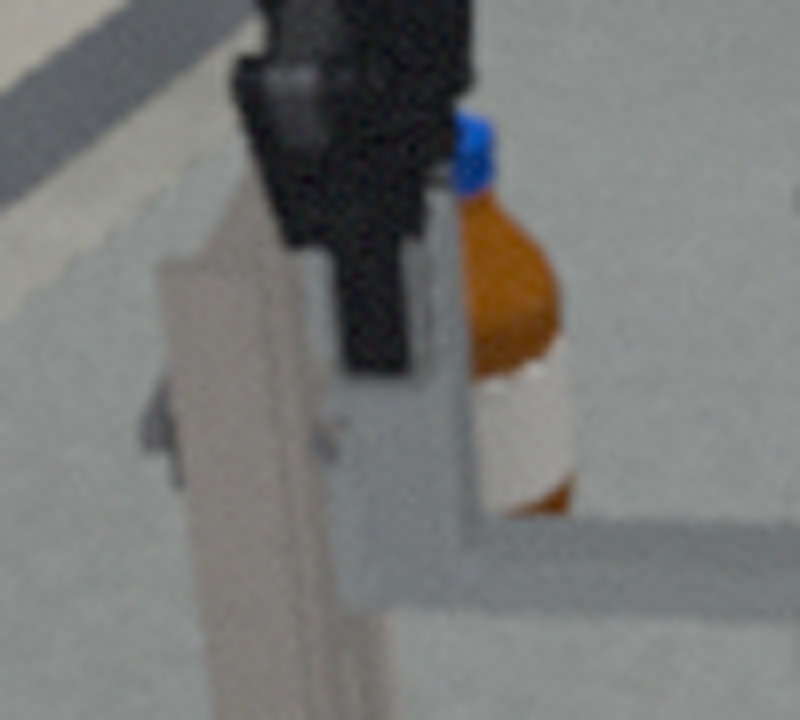

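The claws are now hidden inside the strip and the back face (px 325) is nearly on the front face, with almost no contact force. I'll advance 1 mm at a time until I feel the face.

Emit:
{"method": "move_arm", "body": {"plan": [[[0.004, 0, 0, 0, 0, 0], [0.008, 0, 0, 0, 0, 0], [0.008, 0, 0, 0, 0, 0], [0.008, 0, 0, 0, 0, 0]]]}}

```text
t: 8.05
tool_pos: [0.6283, 0.0085, 0.1987]
eef_rot: [0.0, 0.989, 0.145, -0.0]
contact_force: [-1.7, -0.6, -1.9]
gripper_width: 0.243
```

```bash
python3 tgt.py -.001 .0087 .015
```

```text
tcp target [0.6286 0.0084 0.1988]
t 8.05 pos [0.6283 0.0085 0.1987] yaw 0.2905 z [-6.e-04 -9.e-04 -1.e+00] F [-1.7 -0.6 -1.9] M [-0.02  0.23  0.  ] w 0.243
shift u [ 0.0009  0.0008 -0.0004] turn u [0.0003 0.0004 0.0002] rows 0.0
```

Emit:
{"method": "move_arm", "body": {"plan": [[[0.003, 0, 0, 0, 0, 0], [0.005, 0, 0, 0, 0, 0], [0.005, 0, 0, 0, 0, 0]]]}}

```text
t: 8.3
tool_pos: [0.6284, 0.0085, 0.1987]
eef_rot: [0.001, 0.989, 0.145, -0.002]
contact_force: [-8.9, -2.2, 1.8]
gripper_width: 0.245
```

```bash
python3 tgt.py -.001 .0087 .015
```

```text
tcp target [0.6286 0.0084 0.1988]
t 8.3 pos [0.6284 0.0085 0.1987] yaw 0.2902 z [-0.0034 -0.0017 -1.    ] F [-8.9 -2.2  1.8] M [-0.25  1.68 -0.07] w 0.245
shift u [ 0.0008  0.0007 -0.0004] turn u [0.0003 0.0018 0.0001] rows 0.0
```

Emit:
{"method": "move_arm", "body": {"plan": [[[-0.004, 0, 0, 0, 0.0018, 0], [-0.004, 0, 0, 0, 0.0018, 0], [-0.004, 0, 0.008, 0, 0.0018, 0], [-0.004, 0, 0.016, 0, 0.0018, 0], [-0.004, 0, 0.016, 0, 0.0018, 0]]]}}

```text
t: 8.72
tool_pos: [0.6273, 0.0083, 0.1941]
eef_rot: [0.0, 0.989, 0.145, -0.0]
contact_force: [-0.4, -0.4, -2.0]
gripper_width: 0.24
```

```bash
python3 tgt.py -.002 .0087 .0
```

```text
tcp target [0.6276 0.0081 0.1838]
t 8.72 pos [0.6273 0.0083 0.1941] yaw 0.2903 z [-3.e-04 -5.e-04 -1.e+00] F [-0.4 -0.4 -2. ] M [ 0.02 -0.01 -0.01] w 0.24
shift u [0.001  0.0009 0.0411] turn u [0.0002 0.0002 0.0001] rows 0.2
```

Emit:
{"method": "move_arm", "body": {"plan": [[[0, 0, 0.004, 0, 0, 0], [0, 0, 0.008, 0, 0, 0], [0, 0, 0.008, 0, 0, 0]]]}}

```text
t: 8.97
tool_pos: [0.6274, 0.0082, 0.1925]
eef_rot: [0.0, 0.989, 0.145, -0.0]
contact_force: [-3.6, 0.1, 2.7]
gripper_width: 0.246
```

Emit:
{"method": "move_arm", "body": {"plan": [[[0, 0, 0.004, 0, 0, 0], [0, 0, 0.008, 0, 0, 0], [0, 0, 0.008, 0, 0, 0]]]}}

```text
t: 9.22
tool_pos: [0.6277, 0.0083, 0.1918]
eef_rot: [0.001, 0.989, 0.145, 0.001]
contact_force: [-5.1, -1.8, 6.6]
gripper_width: 0.241
```

Emit:
{"method": "move_arm", "body": {"plan": [[[0, 0, 0.006, 0, 0, 0], [0, 0, 0.012, 0, 0, 0], [0, 0, 0.012, 0, 0, 0]]]}}

```text
t: 9.47
tool_pos: [0.6281, 0.0084, 0.1903]
eef_rot: [0.001, 0.989, 0.145, 0.001]
contact_force: [-5.2, -0.2, 9.0]
gripper_width: 0.247
```

```bash
python3 tgt.py -.002 .0087 .0
```

```text
tcp target [0.6276 0.0081 0.1838]
t 9.47 pos [0.6281 0.0084 0.1903] yaw 0.2901 z [ 0.0032 -0.0012 -1.    ] F [-5.2 -0.2  9. ] M [-0.13  0.95 -0.05] w 0.247
shift u [-0.0021  0.0002  0.026 ] turn u [ 0.001  -0.0013  0.0001] rows 0.2
```

Emit:
{"method": "move_arm", "body": {"plan": [[[0, 0, 0.006, 0, 0, 0], [0, 0, 0.012, 0, 0, 0], [0, 0, 0.012, 0, 0, 0]]]}}

```text
t: 9.72
tool_pos: [0.6283, 0.0083, 0.1888]
eef_rot: [0.001, 0.99, 0.144, 0.002]
contact_force: [-5.3, -0.9, 9.0]
gripper_width: 0.247
```

```bash
python3 tgt.py -.002 .0087 .0
```

```text
tcp target [0.6276 0.0081 0.1838]
t 9.72 pos [0.6283 0.0083 0.1888] yaw 0.29 z [ 0.0044 -0.0016 -1.    ] F [-5.3 -0.9  9. ] M [-0.16  1.01  0.01] w 0.247
shift u [-0.0028 -0.0001  0.0197] turn u [ 0.0013 -0.0018 -0.    ] rows 0.1
```

Emit:
{"method": "move_arm", "body": {"plan": [[[-0.001, 0, 0.006, 0, -0.001, 0], [-0.001, 0, 0.012, 0, -0.001, 0], [-0.001, 0, 0.012, 0, -0.001, 0]]]}}

```text
t: 9.97
tool_pos: [0.6275, 0.008, 0.1859]
eef_rot: [0.002, 0.99, 0.144, 0.0]
contact_force: [-5.0, -2.0, -2.3]
gripper_width: 0.243
```

```bash
python3 tgt.py -.002 .0087 .0
```

```text
tcp target [0.6276 0.0081 0.1838]
t 9.97 pos [0.6275 0.008  0.1859] yaw 0.2898 z [ 0.0013 -0.0029 -1.    ] F [-5.  -2.  -2.3] M [-0.41  1.12  0.02] w 0.243
shift u [ 0.0006 -0.0006  0.0083] turn u [ 0.0015 -0.0002 -0.0001] rows 0.1
```

Emit:
{"method": "move_arm", "body": {"plan": [[[0, 0, 0.004, 0, 0, 0], [0, 0, 0.008, 0, 0, 0], [0, 0, 0.008, 0, 0, 0]]]}}

```text
t: 10.22
tool_pos: [0.6276, 0.008, 0.1834]
eef_rot: [0.001, 0.99, 0.144, 0.0]
contact_force: [0.3, 0.5, -2.5]
gripper_width: 0.25
```

```bash
python3 tgt.py -.002 .0087 .0
```

```text
tcp target [0.6276 0.0081 0.1838]
t 10.22 pos [0.6276 0.008  0.1834] yaw 0.2899 z [ 0.0012 -0.0027 -1.    ] F [ 0.3  0.5 -2.5] M [ 0.04 -0.08 -0.  ] w 0.25
shift u [ 0.0005 -0.0005 -0.0017] turn u [ 0.0014 -0.0002 -0.0001] rows 0.0
```

The forces have vanished, so the catch has snapped out. I'll go on down until I feel the seat.

Emit:
{"method": "move_arm", "body": {"plan": [[[0, 0, 0.004, 0, 0, 0], [0, 0, 0.006, 0, 0, 0], [0, 0, 0.006, 0, 0, 0]]]}}

```text
t: 10.47
tool_pos: [0.6279, 0.0082, 0.1823]
eef_rot: [0.001, 0.99, 0.145, 0.001]
contact_force: [0.5, 0.4, 1.0]
gripper_width: 0.243
```

```bash
python3 tgt.py -.002 .0087 .0
```

```text
tcp target [0.6276 0.0081 0.1838]
t 10.47 pos [0.6279 0.0082 0.1823] yaw 0.29 z [ 0.0023 -0.0025 -1.    ] F [0.5 0.4 1. ] M [ 0.02 -0.02  0.  ] w 0.243
shift u [-0.0012 -0.0001 -0.006 ] turn u [ 0.0015 -0.0007  0.    ] rows 0.0
```

Emit:
{"method": "move_arm", "body": {"plan": [[[0, 0, 0.004, 0, 0, 0], [0, 0, 0.006, 0, 0, 0], [0, 0, 0.006, 0, 0, 0]]]}}

```text
t: 10.72
tool_pos: [0.628, 0.0082, 0.1822]
eef_rot: [0.002, 0.99, 0.144, 0.001]
contact_force: [-5.8, -1.9, 8.9]
gripper_width: 0.246
```

```bash
python3 tgt.py -.002 .0087 .0;python3 - <<'E'
from h import *
from plant import bot
c=bot.camera("side")
crop(c,220,180,100,90,8,"pics/s8.png")
E
```

```text
tcp target [0.6276 0.0081 0.1838]
t 10.72 pos [0.628  0.0082 0.1822] yaw 0.29 z [ 0.0031 -0.0028 -1.    ] F [-5.8 -1.9  8.9] M [-0.05  1.19 -0.01] w 0.246
shift u [-0.0016 -0.0001 -0.0066] turn u [ 0.0017 -0.001  -0.    ] rows 0.0
```

View pics/s8.png

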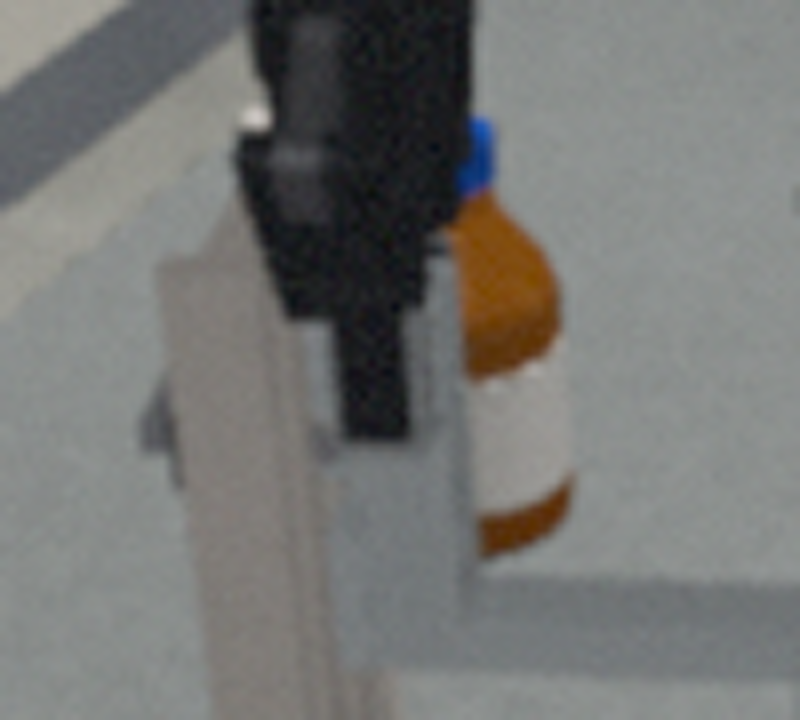

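Hard stop at TCP z = 0.182, which matches the seated height. In the picture the bracket is flush against the strip. Next I unload, then open.

Emit:
{"method": "move_arm", "body": {"plan": [[[-0.001, 0, -0.002, 0, 0, 0], [-0.001, 0, -0.002, 0, 0, 0], [-0.001, 0, -0.002, 0, 0, 0]]]}}

```text
t: 11.02
tool_pos: [0.6278, 0.0081, 0.1824]
eef_rot: [0.002, 0.99, 0.144, 0.001]
contact_force: [0.1, -0.2, -2.8]
gripper_width: 0.243
```

```bash
python3 go.py
```

```text
t 11.02 pos [0.6278 0.0081 0.1824] yaw 0.2899 z [ 0.0029 -0.0028 -1.    ] F [ 0.1 -0.2 -2.8] M [-0.02 -0.09  0.  ] w 0.243
```

Emit:
{"method": "move_arm", "body": {"plan": [[[0, 0, 0, 0, 0, 0], [0, 0, 0, 0, 0, 0], [0, 0, 0, 0, 0, 0], [0, 0, 0, 0, 0, 0], [0, 0, 0, 0, 0, 0], [0, 0, 0, 0, 0, 0], [0, 0, 0, 0, 0, 0], [0, 0, 0, 0, 0, 0], [0, 0, 0, 0, 0, 0], [0, 0, 0, 0, 0, 0]]], "grip": 1}}

```text
t: 11.85
tool_pos: [0.6278, 0.0081, 0.1824]
eef_rot: [0.002, 0.99, 0.144, 0.001]
contact_force: [0.9, -0.3, -0.3]
gripper_width: 1.001
```

Emit:
{"method": "move_arm", "body": {"plan": [[[0, 0, -0.05, 0, 0, 0], [0, 0, -0.15, 0, 0, 0], [0, 0, -0.3, 0, 0, 0], [0, 0, -0.45, 0, 0, 0], [-0.2, 0.2, -0.6, 0, 0, 0], [-0.4, 0.6, -0.6, 0, 0, 0], [-0.4, 0.9, -0.6, 0, 0, 0], [-0.4, 0.9, -0.6, 0, 0, 0], [-0.4, 0.9, -0.6, 0, 0, 0], [-0.4, 0.9, -0.6, 0, 0, 0], [-0.4, 0.9, -0.6, 0, 0, 0], [-0.4, 0.9, -0.6, 0, 0, 0]]]}}

```text
t: 12.85
tool_pos: [0.5949, -0.24, 0.3336]
eef_rot: [0.002, 0.99, 0.141, 0.001]
contact_force: [-0.5, -0.5, -0.5]
gripper_width: 0.997
```

```bash
python3 go.py;python3 - <<'E'
from h import *
from plant import bot
c=bot.camera("side");np.savez("side9.npz",**c)
crop(c,210,180,130,150,4.6,"pics/s9.png") if 0 else crop(c,210,180,150,115,5,"pics/s9.png")
c=bot.camera("top");np.savez("top9.npz",**c);crop(c,240,140,100,90,6,"pics/t9.png")
E
```

```text
t 12.85 pos [ 0.5949 -0.24    0.3336] yaw 0.2837 z [ 0.003  -0.0039 -1.    ] F [-0.5 -0.5 -0.5] M [ 0.05 -0.   -0.02] w 0.997
```

View pics/s9.png

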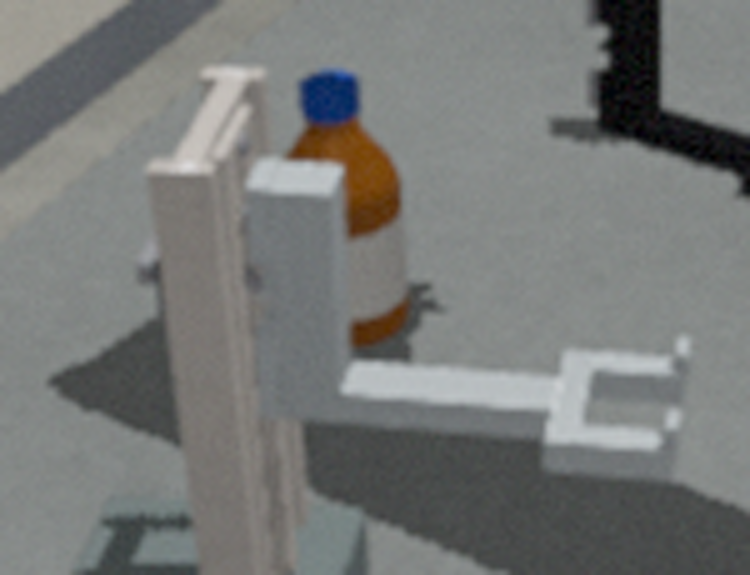

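View pics/t9.png

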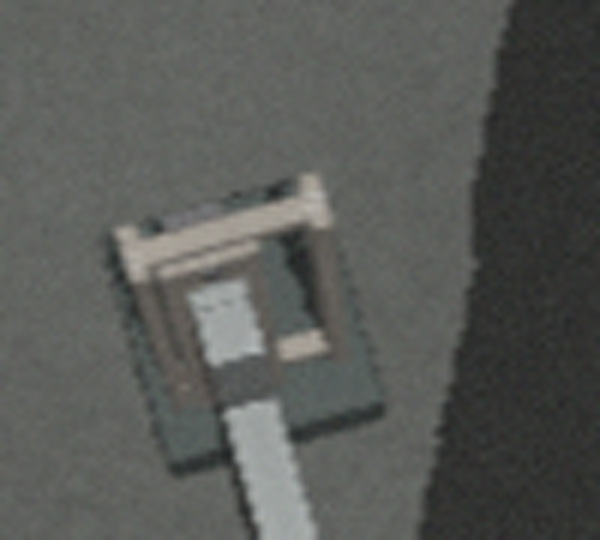

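Run:
```python
from h import *
p=np.load("up.npy");yaw=.29
R=np.array([[np.cos(yaw),-np.sin(yaw),0],[np.sin(yaw),np.cos(yaw),0],[0,0,1]])
o=p[[0,1,3]]+R@[-.001,.0087,-.112]
c=load("side9.npz");im=cv2.resize(c["frame"][180:295,210:360,::-1],None,fx=5,fy=5,interpolation=cv2.INTER_CUBIC)
for v in([0,.011,0],[-.03,.011,0],[-.03,.011,.096],[0,.011,.096],[-.03,-.011,.096],[-.11,.03,0],[-.11,.03,.014]):
    q=(proj(c,o+R@np.array(v))[0]-[210,180]+.4)*5;cv2.circle(im,tuple(int(a) for a in q),4,(0,0,255),1)
cv2.imwrite("pics/s10.png",im)
for n in("top",):
    t=load("top9.npz");W=cloud(t);a=W[140:240,240:310].reshape(-1,3)
    u=p[[0,1]]
    l=(a-[*u,0])@R
    k=(l[:,0]>-.03)&(l[:,0]<-.005)&(l[:,1]>0)&(l[:,1]<.017)&(l[:,2]>.1);print("root top z",np.median(l[k,2]),k.sum())
    k=(l[:,0]>-.022)&(l[:,0]<.03)&(abs(l[:,1])<.045)&(l[:,2]>.226);print("frame top",np.median(l[k,2]))
    for xx in(-.05,-.09):
        k=(abs(l[:,0]-xx)<.01)&(abs(l[:,1]-.0087)<.008)&(l[:,2]>.08);print("foot top z",xx,np.median(l[k,2]),k.sum())
```

```text
root top z 0.21705454329501717 76
frame top 0.2330364815355345
foot top z -0.05 0.13321753847767814 54
foot top z -0.09 0.13236312491068808 55
```

View pics/s10.png

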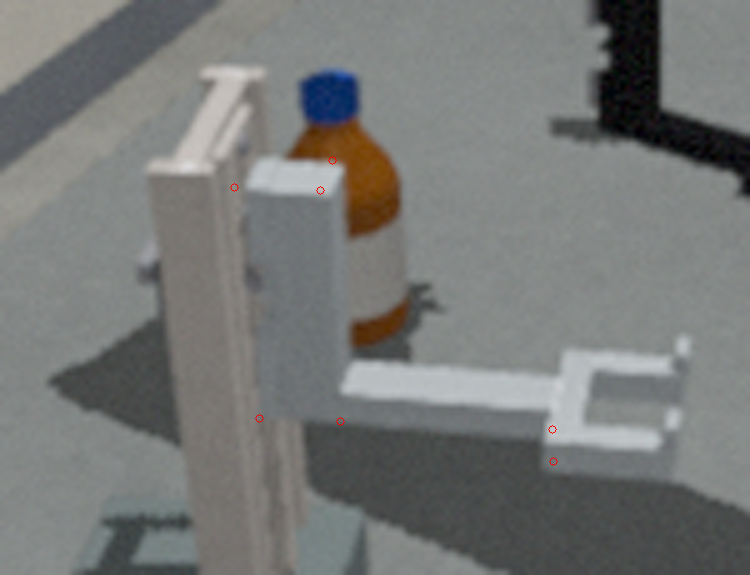

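Run:
```python
from h import *
from plant import bot
a=load("side0.npz")["frame"].astype(int);b=load("side9.npz")["frame"].astype(int)
d=abs(a-b).max(2)
for n,(u0,u1,v0,v1) in dict(rack=(195,290,345,455),tip=(115,200,320,400),scr=(340,430,305,375),bottle=(262,295,195,250)).items(): print(n,(d[v0:v1,u0:u1]>45).mean().round(3))
print(bot.get_obs()["contact_force"]);bot.finish_job()
```

```text
rack 0.0
tip 0.0
scr 0.354
bottle 0.202
[0.40801105 0.74007275 0.37128876]
the job is handed in; nothing more can be done
```

Run:
```python
from h import *
a=load("side0.npz")["frame"][190:380,255:440,::-1];b=load("side9.npz")["frame"][190:380,255:440,::-1]
cv2.imwrite("pics/cmp.png",cv2.resize(np.hstack([a,b]),None,fx=2.1,fy=2.1))
```

```text
(no output)
```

View pics/cmp.png

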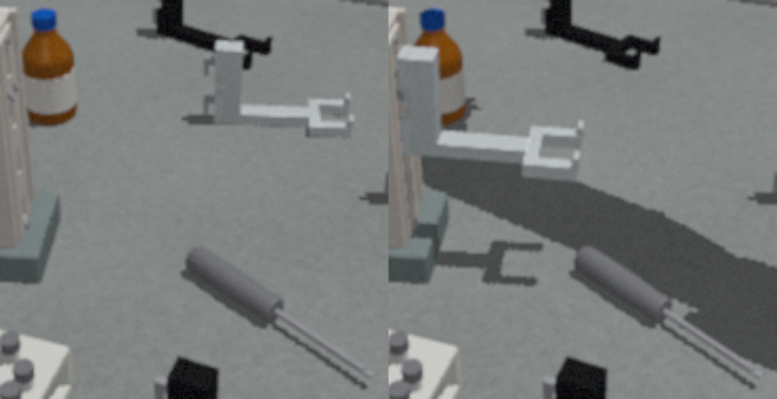

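The fork arm is hanging in the top two slots, released and seated, and I handed the job in at about 13 s of the 72 s allowed. No verdict is reported.

**What I did:** I gripped the silver fork arm by its root. From the pictures I put the slots about 9 mm to the left of the frame's middle, and both claws went in on the first try. I felt the back face touch the strip at about 9 N, backed off 1 mm, then pressed down in 2–3 mm steps.

**Catch:** Pressing past it took about 12 N. The force then fell to nothing 2–3 mm above the stop, which I took as the snap. I judged it from the force only: I did not read the catch's position or pull up to test it.

**Last checks:**
- **Height:** the fork arm's top is 16 mm below the frame's top, which is exactly the seated height.
- **Lean:** it hangs about 0.02–0.03 rad out of upright, within the 0.08 limit. In the side view its top stands a few mm farther out than my model. I put this down to play in the claws plus camera error, and did not measure it closely against the 4 mm limit.
- **Force:** readings at the pauses between moves never passed about 12 N. I did not sample during the moves.
- **Bystanders:** the rack and tip box show no change in the images. My image comparison flagged the screwdriver and bottle, but side by side both are where they were. The differences are shadow, and the fork arm now hides part of the bottle.
- **Robot:** the gripper is open, clear of everything, and reads no contact.

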